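# Release the cupboard turntable, index it three clicks and hold it

## Robot

A 6-joint arm with a two-finger parallel gripper is mounted at the origin on the work surface. World frame = base frame: x ahead of the robot, y to its left, z up, the work surface at z = 0. Lengths are in mm, angles in rad, forces in N, time in s.
With the tool pointing down it reaches from about 275 to 825 mm from the base axis. Payload 4.9 kg.
Tool frame: the origin (TCP) lies between the finger pads; the fingertips stand 8 mm ahead of it and the grasp point (between the pads) lies 11 mm behind it; z points along the fingers, y is the direction in which the jaws open and shut (so a half turn about z gives the same grasp; the last joint's range is limited). The gripper opens to 85 mm and grips with 20 to 120 N. Pads are 22 mm wide; open, the fingers measure 114 mm over their backs; the gripper's body (76 mm by 85 mm) begins 54 mm behind the grasp point. The pads swing forward as they close: fully open they stand 13 mm farther back than shut.
Start: joints at [-1.422, 0.326, -0.193, 1.052, 0, 1.437], TCP at [153.487, -528.167, 239.281] pointing down, gripper open.
Joint ranges: [-2.65, 2.65], [-0.97, 1.79], [-1.3, 1.35], [-1.93, 2.1], [-1.47, 1.37], [-3.14, 3.14]. Speed limits (rad/s): [2.57, 2.57, 3.14, 3.14, 3.14, 3.14].

## Interface

Orientations are given as a 3x3 rotation matrix whose columns are the frame's x, y, z axes.
In Python, from bench import manip gives the robot as it stands.
- The arm moves only by the shell command python3 -m jog 'ROWS' [OPENING] [FORCE]. ROWS is JSON, a list of rows, each a list of 2 entries, a list of its own where there are three numbers: the shift along the tool's x, y, z in m, then the turn about the tool's z in degrees. A call has 1 to 5 rows; each row is the pose to reach, as a shift and turn from the pose commanded when the call began, along the tool's axes at that moment; what a row does not reach only later rows make up. A row lasts 1/10 s, in which the tool goes at most 50 mm and 8.59 degrees, less where a joint would pass 70% of its speed; a pose out of reach is approached as far as the arm can. A call with a gripper value outside its range is refused whole. OPENING is the gripper's target within -1 to 1 (shut at 1, half-way at 0, fully open at -1), set as the call begins (- or left out, the last holds). The fingers move at their own pace and stop on an object; FORCE is the grip in N (left out, the last holds). Time passes only in rows, so rows that repeat a pose let the fingers close. It gives the time, the measured TCP pose, the force and the opening at its end, in the units of the state.
- manip.state(): the state, without advancing time (a new reading comes with each control period).
- manip.read_camera(name): name is "scene" or "top" or "wrist"; returns (picture, depth): 480x640x3 uint8, red, green, blue; 480x640 float32, mm along the optical axis (not along the pixel's ray), 0 where there is no reading.
- manip.get_calibration(name): a dict with "vertical_fov" (degrees; the focal length in pixels is half the picture's height over the tangent of half this angle, whatever the lens; pixels are square), "cx", "cy" (the principal point, pixels), "world_from_camera" (4x4, takes a point from camera to world coordinates); the wrist camera has in their place "mount" (4x4, takes a point from camera to tool coordinates, whose origin is the TCP and whose axes are the flange's). Camera axes: x right, y down, z forward; pixel columns grow to the right and rows downward; lengths in mm; the calibration is good to about 2 mm. A picture is of the moment at which its call begins: read the wrist's pose just before it. get_calibration takes no time and is no camera call.
- manip.hand_in(): hands the job in, once; it reports no verdict.
The state is a dict: "time_s": time; "joint_positions": joint angles; "joint_velocities": joint speeds; "effort": joint torques, N m; "eef_pos": TCP position; "ee_rot": TCP orientation; "wrist_force": force on the tool from outside, world axes, zero at the start; "moment": the same for the moment, N m; "finger_gap": finger opening in mm.
Only numpy, scipy, OpenCV 4.12 (cv2) and the standard library are available. Lean on these libraries where they do the work, as an engineer would, in place of code of your own. Each camera call takes 0.05 s, during which the arm holds its last target. There are 200 camera calls.

## Task

Pull the turntable's red sprung lever outwards through its full stroke to draw the locking bolt, then ease it back slowly to its rest without letting it fly. Then turn the black knob on top clockwise, counting three clicks and not going past the third, so that the amber jar comes round to the orange front pointer with everything on the tray still standing in its place. Finish while still gripping the knob at that third stop: do not let go.

Things in the scene. Friction and masses are not known exactly. Their poses are not given: they have to be found in the camera images.
- base: Grey plastic bearing base of the turntable, fixed to the shelf in the episode. Origin on the turntable's axis at shelf height. Its -x axis points to the front pointer, its +y axis to the release lever; z up. Yaw up to 0.35 rad either way.
- front_mark (a point): Top of the orange front pointer, a small block on the base 180 mm from the axis towards the base's -x.
- index (a joint): Turning angle of tray and knob together (rad): 0 at the starting stop, grows clockwise seen from above. It clicks into a stop every 0.419 rad (24 degrees): stops 1, 2, 3 at 0.419, 0.838, 1.257; about 0.15 N m crests half-way between stops. Between crest and stop it pulls itself into the stop. A bolt locks it at 0 until drawn.
- tray: Round wooden tray 310 mm across, with central steel post (24 mm across) and black knob, turning as one; origin on the axis at shelf height, axes parallel to the base's at the start. A pale non-slip cork mat, top 37 mm above the shelf, has five places 72 degrees apart, each fenced by ridges 6 mm high (4 mm play); two small things stand between. Turn smoothly: jerks make things slide.
- knob_grip (a point): Centre of the black knob's grip bar, on the turning axis, 153 mm above the shelf; axes as the tray's. The knob: a flange disc 54 mm across from 130 to 136 mm above the shelf, and on it an upright bar 52 mm long (along x), 16 mm wide (along y), 30 mm tall, top 166 mm above the shelf.
- lever (a joint): Angle of the sprung release lever (rad): 0 home (leaning 0.25 rad from upright towards the tray), 0.65 at its outer end stop (leaning 0.40 rad outwards). Grows as the handle is pulled away from the tray, along the base's +y. A spring (about 1 N at the handle at home, 7 N at full stroke) returns it.
- lever_grip (a point): Centre of the lever's red T-handle, a cylinder 22 mm in diameter and 30 mm long, lying along the base's x; 130 mm from the pivot, about 146 mm above the shelf at home. It swings in the base's y-z plane. Can be pinched from above on its flat ends.
- lever_pivot (a point): Pivot of the lever, 205 mm from the turntable axis towards the base's +y, 20 mm above the shelf; pivot axis along the base's x.
- bolt (a joint): Travel of the brass locking bolt (m): 0 locked into the tray's notch, above 0.008 clear of it. The lever draws it in the second half of its stroke to 0.012 or more (it ends at 0.015), and it stays drawn by friction when the lever goes back.
- amber_jar_mid (a point): Centre of the amber glass jar with black cap, 58 mm across, 55 mm tall, standing loose in its place 108 mm from the axis, one place (72 degrees = three stops) short of the front pointer.
- jar_a_mid (a point): Centre (half-way up) of the squat clear glass jar with reddish-brown contents and black cap, 58 mm across, 55 mm tall; stands loose on the tray about 110 mm from the axis.
- jar_b_mid (a point): Centre (half-way up) of the squat clear glass jar with green contents and black cap, 58 mm across, 55 mm tall; stands loose on the tray about 110 mm from the axis.
- jar_c_mid (a point): Centre (half-way up) of the squat clear glass jar with yellow contents and black cap, 58 mm across, 55 mm tall; stands loose on the tray about 110 mm from the axis.
- mortar_mid (a point): Centre (half-way up) of the white ceramic mortar 72 mm across, 42 mm tall, its pestle leaning in it and reaching 83 mm above the tray; stands loose on the tray about 110 mm from the axis.
- strainer_mid (a point): Centre (half-way up) of the steel tea-strainer basket with two ears, 48 mm across (66 mm over the ears), 45 mm tall; stands loose on the tray about 110 mm from the axis.
- funnel_mid (a point): Centre (half-way up) of the small green plastic funnel standing mouth down, 52 mm across, 55 mm tall; stands loose on the tray about 110 mm from the axis.

How it is judged:
By the outcome, as a careful person would: the job done as asked, in the order asked, and still so for the second after the job is handed in, while the arm keeps its last pose, push and grip.
It also fails if it takes over 58 s, if anything falls off the work surface, if the arm or the gripper's body presses on something with over 40 N, if the wrist force passes 120 N, or if a joint passes its speed limit or range.

## Working session

There is one attempt and no reset: what is moved stays moved. The work goes in short steps, Python scripts to look and compute and a shell command to move; the robot and the scene stay as the last step left them, time stands still between calls to the robot, and variables do not carry over. Pictures are saved under pics/ and viewed, about 8 in all and at most 12, crops included, and the job is handed in when it is done.

```bash
ls; mkdir -p pics
python3 - <<'E'
from bench import manip
import cv2,numpy as np
s=manip.state();print({k:np.round(v,3).tolist() for k,v in s.items()})
for n in("scene","top"):
    p,d=manip.read_camera(n);cv2.imwrite(f"pics/{n}0.png",p[:,:,::-1]);np.savez(f"{n}0.npz",p=p,d=d)
    c=manip.get_calibration(n);print(n,c)
print(manip.get_calibration("wrist"))
E
```

```text
pics
{'time_s': 0.0, 'joint_positions': [-1.422, 0.327, -0.194, 1.052, 0.0, 1.437], 'joint_velocities': [0.0, -0.001, -0.001, 0.0, 0.0, -0.001], 'effort': [0.0, -44.339, 26.244, 0.016, -0.0, 0.0], 'eef_pos': [153.405, -527.551, 238.493], 'ee_rot': [[0.96, 0.279, -0.0], [0.279, -0.96, 0.002], [0.0, -0.002, -1.0]], 'wrist_force': [0.182, 0.608, 0.029], 'moment': [-0.001, -0.023, 0.076], 'finger_gap': 85.087}
scene {'vertical_fov': 42.67614204979552, 'cx': 319.06192756172464, 'cy': 236.7383737010992, 'world_from_camera': array([[-5.20480378e-01,  5.25429213e-01, -6.73070812e-01,
         1.12024859e+03],
       [ 8.53870196e-01,  3.18039650e-01, -4.12015131e-01,
         3.62629098e+02],
       [-2.42158061e-03, -7.89160898e-01, -6.14181743e-01,
         6.80899642e+02],
       [ 0.00000000e+00,  0.00000000e+00,  0.00000000e+00,
         1.00000000e+00]])}
top {'vertical_fov': 56.2946384252116, 'cx': 321.33506902643853, 'cy': 245.5488297896528, 'world_from_camera': array([[ 1.70003526e-01, -9.57979676e-01,  2.31027578e-01,
         3.85560316e+02],
       [-9.85437362e-01, -1.64440267e-01,  4.32735887e-02,
        -2.03157903e+01],
       [-3.46498177e-03, -2.35019870e-01, -9.71984390e-01,
         7.64176996e+02],
       [ 0.00000000e+00,  0.00000000e+00,  0.00000000e+00,
         1.00000000e+00]])}
{'vertical_fov': 58.55800960244854, 'cx': 313.978424945237, 'cy': 238.7134672041179, 'mount': array([[-7.53852002e-04, -9.59420773e-01, -2.81977325e-01,
         7.33831928e+01],
       [ 9.99999256e-01, -4.52895793e-04, -1.13248046e-03,
         9.49715522e-01],
       [ 9.58818932e-04, -2.81977969e-01,  9.59420401e-01,
        -1.34397822e+02],
       [ 0.00000000e+00,  0.00000000e+00,  0.00000000e+00,
         1.00000000e+00]])}
```

View pics/top0.png

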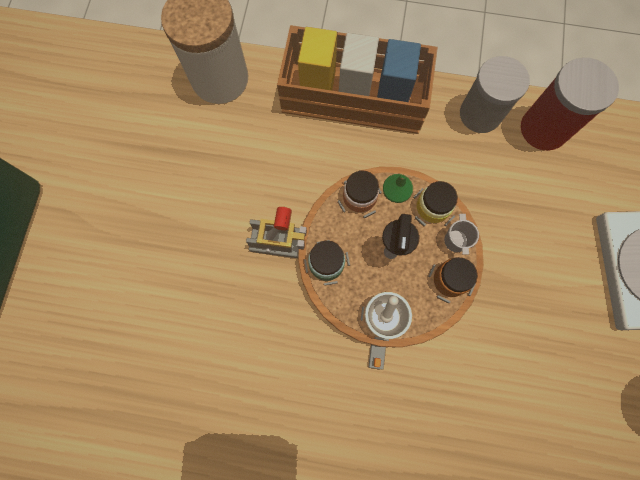

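View pics/scene0.png

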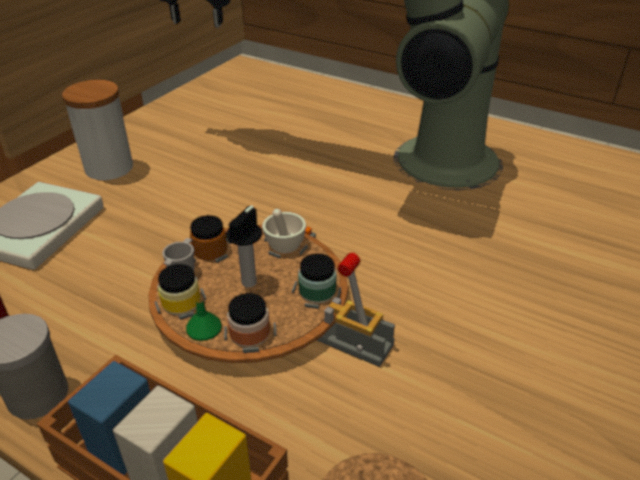

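```bash
cat > h.py <<'E'
from bench import manip
import numpy as np,cv2
def cloud(n,d,T=None):
    c=manip.get_calibration(n);f=240/np.tan(np.radians(c["vertical_fov"]/2))
    v,u=np.mgrid[:480,:640];P=np.stack([(u-c["cx"])/f*d,(v-c["cy"])/f*d,d],-1)
    M=c["world_from_camera"] if T is None else T@c["mount"]
    return P@M[:3,:3].T+M[:3,3]
E
python3 - <<'E'
from h import *
for n in("top","scene"):
    z=np.load(n+"0.npz");p=z["p"];d=z["d"];W=cloud(n,d);ok=d>0
    hsv=cv2.cvtColor(p,cv2.COLOR_RGB2HSV);H,S,V=cv2.split(hsv)
    C=np.array([440,-100]) if 0 else None
    # tray
    near=ok&(W[...,2]>25)&(W[...,2]<50)
    k,l,st,cen=cv2.connectedComponentsWithStats(near.astype(np.uint8))
    big=[i for i in np.argsort(-st[1:,4])[:3]+1]
    for i in big: 
        q=W[l==i][:,:2].astype(np.float32);print(n,"tray?",st[i],cv2.minEnclosingCircle(q),np.median(W[l==i][:,2]))
    red=ok&((H<6)|(H>174))&(S>190)&(V>90)&(W[...,2]>100)
    q=W[red];print("red",red.sum(),np.median(q,0),q.min(0),q.max(0))
    og=ok&(H>5)&(H<16)&(S>190)&(V>150)&(W[...,2]>5)&(W[...,2]<60)
    k,l,st,cen=cv2.connectedComponentsWithStats(og.astype(np.uint8))
    for i in np.argsort(-st[1:,4])[:4]+1: print("orange",st[i],cen[i],np.median(W[l==i],0))
    kb=ok&(V<70)&(W[...,2]>158)&(W[...,2]<175)
    k,l,st,cen=cv2.connectedComponentsWithStats(kb.astype(np.uint8))
    for i in np.argsort(-st[1:,4])[:3]+1:
        q=W[l==i];r=cv2.minAreaRect(q[:,:2].astype(np.float32)); print("bar",st[i],q.mean(0),r)
    print("base yaw-ish yellow")
E
```

```text
top tray? [  298   166   186   181 17142] ((568.1178588867188, -103.14907836914062), 155.1206512451172) 36.664654422622164
top tray? [ 603  211   37  119 3013] ((611.299560546875, -504.70513916015625), 102.74832916259766) 29.87770761250863
top tray? [ 280   96  145   32 1309] ((812.0761108398438, 1.9412074089050293), 129.55601501464844) 40.71380282785117
red 169 [561.98126169  67.66656503 155.00580434] [548.02907764  59.45272918 148.87011556] [576.51974245  78.88739928 158.46492773]
orange [375 360   1   1   1] [375. 360.] [ 390.55298034 -104.06002145   22.52425248]
bar [396 214  15  37 369] [ 567.65640889 -102.53622564  165.12823719] ((566.9624633789062, -103.30225372314453), (51.09040069580078, 16.484254837036133), 1.3150948286056519)
base yaw-ish yellow
scene tray? [  149   224   200   139 12891] ((569.7203369140625, -104.21681213378906), 156.15191650390625) 36.482527697423166
scene tray? [   0  182  102   77 4667] ((617.6146240234375, -543.0517578125), 121.2421875) 34.334139743907485
scene tray? [  99   12  300   70 2547] ((-136.68392944335938, -599.109375), 403.010009765625) 37.
[... 347 characters left out ...]
range [153 283   2   2   2] [153.5 283.5] [ 649.11989957 -228.09206952   36.94675927]
orange [253 354   2   2   2] [253.5 354.5] [683.67795519 -10.89016106  34.5172999 ]
bar [504  19 136  30 815] [-430.31072089  138.03000101  165.57479863] ((-430.985595703125, 112.98202514648438), (315.6739807128906, 20.713594436645508), 89.90998077392578)
bar [446  90  47  17 299] [ 41.42222647  45.78768924 165.84378854] ((35.030311584472656, 44.96624755859375), (26.01408576965332, 100.52538299560547), 51.30919647216797)
bar [230 209  26  21 254] [575.34923025 -99.6057583  163.61942985] ((571.5045776367188, -101.6370849609375), (48.84551239013672, 14.609539985656738), 0.8587574362754822)
base yaw-ish yellow
```

```bash
cat > go.py <<'E'
import sys,numpy as np
from bench import manip
def go(x,y,z,th=None):
    s=manip.state();R=np.array(s["ee_rot"]);a=np.arctan2(R[1,0],R[0,0])
    d=R.T@(np.array([x,y,z])-s["eef_pos"])/1000
    t=0 if th is None else -np.degrees((th-a+np.pi)%(2*np.pi)-np.pi)
    print("t",round(s["time_s"],2),"shift",np.round(d,4),"turn",round(t,2),"pos",np.round(s["eef_pos"],1),"th",round(a,4),"F",np.round(s["wrist_force"],1),"M",np.round(s["moment"],2),"gap",round(s["finger_gap"],1),"q",np.round(s["joint_positions"],2))
if __name__=="__main__": go(*map(float,sys.argv[1:]))
E
python3 go.py 565 69 220 1.59
```

```text
t 0.1 shift [ 0.5617 -0.4581  0.0194] turn -74.9 pos [ 153.4 -527.6  238.6] th 0.2828 F [-0.7 -0.1  0.6] M [-0.01  0.   -0.03] gap 85.5 q [-1.42  0.33 -0.19  1.05 -0.    1.44]
```

```bash
python3 -m jog '[[[0.015,-0.012,0],-5],[[0.046,-0.038,0],-13],[[0.08,-0.065,0],-21],[[0.115,-0.094,0],-29],[[0.15,-0.122,0],-37]]'; python3 go.py 565 69 220 1.59
```

```text
time_s: 0.6
eef_pos: [263.9, -367.4, 238.9]
ee_rot: [[0.595, 0.804, -0.0], [0.804, -0.595, 0.001], [0.001, -0.001, -1.0]]
wrist_force: [0.1, -0.6, -0.4]
finger_gap: 85.2
t 0.6 shift [ 0.5299 -0.0177  0.0192] turn -37.62 pos [ 263.9 -367.4  238.9] th 0.9334 F [ 0.1 -0.6 -0.4] M [-0.02 -0.05  0.02] gap 85.2 q [-1.11  0.15 -0.43  0.99  0.    1.1 ]
```

```bash
python3 -m jog '[[[0.044,-0.001,0],-7],[[0.088,-0.002,0],-14],[[0.132,-0.004,0],-21],[[0.176,-0.006,0],-28],[[0.22,-0.007,0],-35]]'; python3 go.py 565 69 220 1.59
```

```text
time_s: 1.1
eef_pos: [390.1, -187.0, 239.2]
ee_rot: [[0.027, 1.0, -0.0], [1.0, -0.027, 0.0], [0.0, -0.0, -1.0]]
wrist_force: [1.1, -0.3, -0.2]
finger_gap: 85.2
t 1.1 shift [0.2606 0.168  0.0192] turn -2.62 pos [ 390.1 -187.   239.2] th 1.5442 F [ 1.1 -0.3 -0.2] M [ 0.   -0.06  0.09] gap 85.2 q [-0.62  0.11 -0.47  0.99 -0.    0.98]
```

```bash
python3 -m jog '[[[0.038,0.024,0],-1],[[0.076,0.049,0],-1.5],[[0.114,0.074,0],-2],[[0.152,0.098,0],-2.6],[[0.19,0.122,0],-2.6]]'; python3 -m jog '[[[0.03,0.02,0],0],[[0.055,0.036,0],0],[[0.069,0.045,0],0],[[0.07,0.046,0],0],[[0.07,0.046,0],0]]';python3 go.py 565 69 220 1.59
cat > wr.py <<'E'
import sys
from h import *
s=manip.state();T=np.eye(4);T[:3,:3]=s["ee_rot"];T[:3,3]=s["eef_pos"]
p,d=manip.read_camera("wrist");W=cloud("wrist",d,T);cv2.imwrite(f"pics/{sys.argv[1]}.png",p[:,:,::-1]);np.savez(sys.argv[1]+".npz",p=p,W=W,d=d)
H,S,V=cv2.split(cv2.cvtColor(p,cv2.COLOR_RGB2HSV));ok=d>0
red=ok&((H<6)|(H>174))&(S>180)&(V>70)&(W[...,2]>100)
q=W[red]
if len(q): print("red",len(q),np.median(q,0),np.percentile(q,2,0),np.percentile(q,98,0),cv2.minAreaRect(q[:,:2].astype(np.float32)))
E
python3 wr.py w1
```

```text
time_s: 1.6
eef_pos: [518.1, -0.9, 239.0]
ee_rot: [[-0.014, 1.0, -0.0], [1.0, 0.014, -0.0], [-0.0, -0.0, -1.0]]
wrist_force: [0.1, -1.3, 0.9]
finger_gap: 85.2
time_s: 2.1
eef_pos: [562.0, 67.4, 238.9]
ee_rot: [[-0.014, 1.0, -0.001], [1.0, 0.014, -0.001], [-0.001, -0.001, -1.0]]
wrist_force: [-0.5, 0.3, 0.6]
finger_gap: 85.4
t 2.1 shift [0.0015 0.003  0.0189] turn -0.3 pos [562.   67.4 238.9] th 1.5848 F [-0.5  0.3  0.6] M [-0.05  0.01 -0.07] gap 85.4 q [-0.01  0.36 -0.15  1.07 -0.    1.55]
red 2020 [565.19094751  69.95255197 154.88175358] [551.20226199  58.43718076 147.48087494] [579.12987418  77.62427294 157.16417714] ((565.2708129882812, 67.89959716796875), (29.422048568725586, 20.56643295288086), 0.2844720184803009)
```

View pics/w1.png

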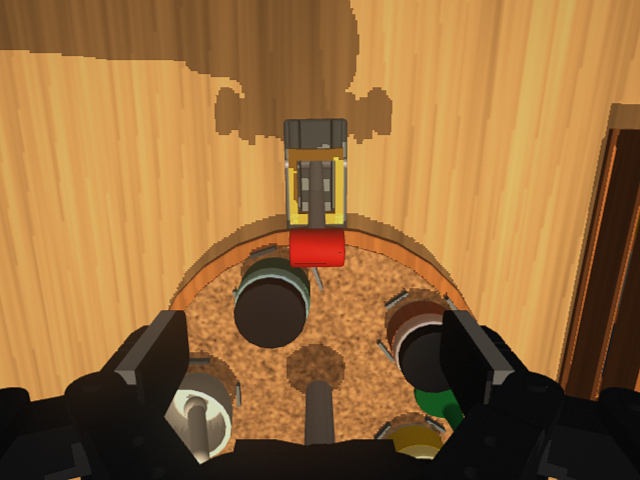

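```bash
python3 -m jog '[[[0.001,0.002,0.02],-0.3],[[0.0016,0.0032,0.045],-0.3],[[0.0016,0.0032,0.07],-0.3],[[0.0016,0.0032,0.09],-0.3],[[0.0016,0.0032,0.104],-0.3]]';  python3 -m jog '[[[0,0,0],0],[[0,0,0],0],[[0,0,0],0],[[0,0,0],0],[[0,0,0],0]]' 1 40; python3 -m jog '[[[0,0,0],0],[[0,0,0],0],[[0,0,0],0],[[0,0,0],0],[[0,0,0],0]]'; python3 go.py 565 69 135 1.586; python3 wr.py w2
```

```text
time_s: 2.65
eef_pos: [564.3, 67.9, 134.0]
ee_rot: [[-0.017, 1.0, -0.002], [1.0, 0.017, -0.0], [-0.0, -0.002, -1.0]]
wrist_force: [0.3, 0.8, 0.5]
finger_gap: 85.5
time_s: 3.15
eef_pos: [563.7, 69.0, 136.6]
ee_rot: [[-0.019, 1.0, -0.003], [1.0, 0.019, -0.001], [-0.001, -0.003, -1.0]]
wrist_force: [-8.9, -2.1, 9.1]
finger_gap: 29.1
time_s: 3.65
eef_pos: [563.7, 69.1, 136.6]
ee_rot: [[-0.019, 1.0, -0.003], [1.0, 0.019, -0.002], [-0.001, -0.003, -1.0]]
wrist_force: [-8.2, -2.1, 9.8]
finger_gap: 29.0
t 3.65 shift [-0.0001  0.0014  0.0016] turn 0.24 pos [563.7  69.1 136.6] th 1.5902 F [-8.2 -2.1  9.8] M [-0.35  1.65  0.07] gap 29.0 q [-0.01  0.45 -0.29  0.84 -0.    1.54]
red 6295 [565.26705963  71.99042194 154.54091143] [551.30370227  59.32156425 143.93014871] [579.20414843  77.85030716 156.99793133] ((565.4227294921875, 67.71759796142578), (29.55972671508789, 21.4930477142334), 1.7812469005584717)
```

View pics/w2.png

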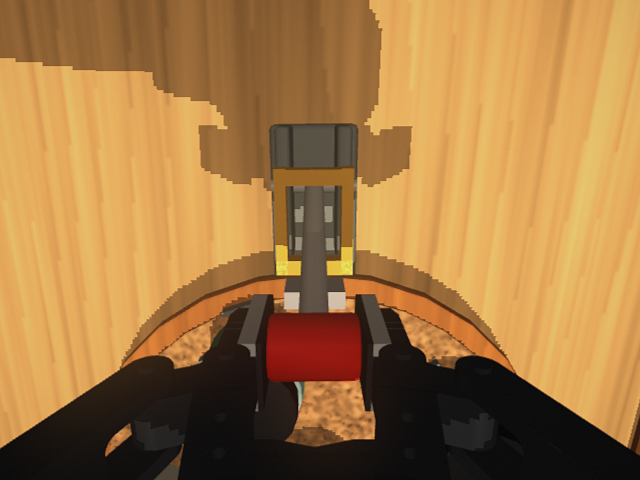

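```bash
python3 -m jog '[[[0.003,0.001,-0.0025],0],[[0.008,0.001,-0.0035],0],[[0.014,0.001,-0.0045],0],[[0.020,0.001,-0.0055],0],[[0.026,0.001,-0.006],0]]'; python3 go.py 565 69 135; python3 -m jog '[[[0.006,0,0],0],[[0.012,0,0],0],[[0.018,0,0.0005],0],[[0.024,0,0.0015],0],[[0.030,0,0.0025],0]]';python3 go.py 565 69 135
```

```text
time_s: 4.2
eef_pos: [562.9, 93.5, 140.4]
ee_rot: [[-0.019, 1.0, -0.007], [1.0, 0.019, -0.006], [-0.005, -0.007, -1.0]]
wrist_force: [-6.3, -5.0, -3.6]
finger_gap: 29.5
t 4.2 shift [-0.0246  0.0017  0.0055] turn 0 pos [562.9  93.5 140.4] th 1.5894 F [-6.3 -5.  -3.6] M [-1.54  1.11  0.08] gap 29.5 q [ 0.04  0.45 -0.27  0.85 -0.01  1.59]
time_s: 4.7
eef_pos: [562.1, 122.9, 138.6]
ee_rot: [[-0.018, 1.0, -0.006], [1.0, 0.018, -0.007], [-0.007, -0.007, -1.0]]
wrist_force: [-9.0, -7.5, 3.4]
finger_gap: 29.3
t 4.7 shift [-0.0539  0.0019  0.004 ] turn 0 pos [562.1 122.9 138.6] th 1.589 F [-9.  -7.5  3.4] M [-1.88  1.8   0.02] gap 29.3 q [ 0.09  0.46 -0.26  0.86 -0.01  1.64]
```

```bash
python3 -m jog '[[[0.006,-0.0005,0.001],0],[[0.012,-0.001,0.0028],0],[[0.018,-0.0015,0.0045],0],[[0.024,-0.002,0.0068],0],[[0.029,-0.002,0.009],0]]'; python3 go.py 565 69 135; python3 -m jog '[[[0.002,0,0.001],0],[[0.004,0,0.002],0],[[0.006,0,0.003],0],[[0.006,0,0.003],0],[[0.006,0,0.003],0]]';python3 go.py 565 69 135; python3 wr.py w3
```

```text
time_s: 5.2
eef_pos: [561.3, 151.9, 130.5]
ee_rot: [[-0.018, 1.0, -0.003], [1.0, 0.018, -0.007], [-0.007, -0.003, -1.0]]
wrist_force: [-7.4, -8.8, 7.9]
finger_gap: 29.1
t 5.2 shift [-0.083   0.0022 -0.004 ] turn 0 pos [561.3 151.9 130.5] th 1.5889 F [-7.4 -8.8  7.9] M [-1.88  1.33  0.07] gap 29.1 q [ 0.14  0.48 -0.26  0.84 -0.01  1.69]
time_s: 5.7
eef_pos: [561.2, 157.9, 127.9]
ee_rot: [[-0.018, 1.0, -0.003], [1.0, 0.018, -0.006], [-0.006, -0.003, -1.0]]
wrist_force: [-7.8, -6.7, 8.0]
finger_gap: 29.1
t 5.7 shift [-0.089   0.0022 -0.0066] turn 0 pos [561.2 157.9 127.9] th 1.5887 F [-7.8 -6.7  8. ] M [-1.75  1.34 -0.11] gap 29.1 q [ 0.15  0.48 -0.26  0.84 -0.01  1.7 ]
red 6507 [562.88855088 152.90391595 149.23663542] [549.01672561 139.98376785 138.34528843] [576.78184875 158.31082398 151.89242831] ((563.0402221679688, 148.161865234375), (29.47376823425293, 21.43686294555664), 1.5771739482879639)
```

View pics/w3.png

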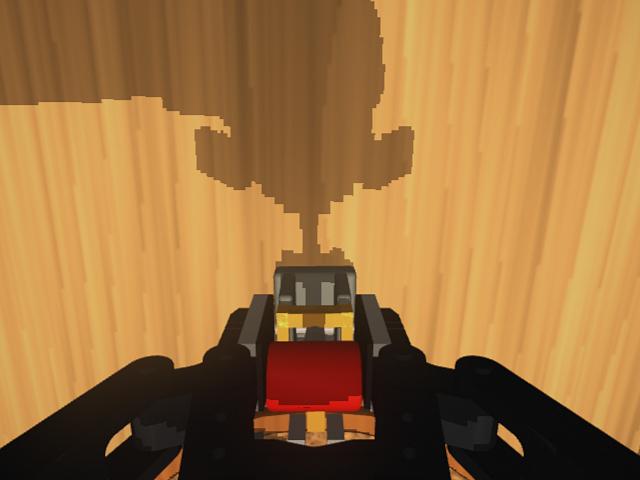

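```bash
cat > fit.py <<'E'
import sys
from h import *
from scipy.optimize import least_squares
for n in sys.argv[1:]:
    z=np.load(n+".npz");p=z["p"];W=z["W"];H,S,V=cv2.split(cv2.cvtColor(p,cv2.COLOR_RGB2HSV))
    red=((H<6)|(H>174))&(S>180)&(V>70)&(W[...,2]>100);q=W[red];xc=np.median(q[:,0])
    q=q[abs(q[:,0]-xc)<11]
    r=least_squares(lambda c:np.hypot(q[:,1]-c[0],q[:,2]-c[1])-11,[np.median(q[:,1]),q[:,2].max()-11],loss="soft_l1")
    print(n,"handle x",round((q[:,0].min()+q[:,0].max())/2,1),"y,z",r.x.round(2),"rms",np.std(r.fun).round(2))
E
python3 fit.py w1 w2 w3
```

```text
w1 handle x 565.2 y,z [ 67.   145.29] rms 14.25
w2 handle x 565.2 y,z [ 76.24 162.59] rms 9.53
w3 handle x 562.8 y,z [147.12 140.28] rms 10.17
```

```bash
sed -i 's/    q=q\[abs.*/    q=q[(abs(q-np.median(q,0))<[11,22,18]).all(1)]/' fit.py; python3 fit.py w1 w2 w3
```

```text
w1 handle x 565.2 y,z [ 67.   145.28] rms 0.57
w2 handle x 565.2 y,z [ 66.7  145.34] rms 0.55
w3 handle x 562.8 y,z [147.11 140.27] rms 0.55
```

```bash
python3 -m jog '[[[0,0,0],0],[[0,0,0],0],[[0.001,0,0],0],[[0.002,0,0],0],[[0.003,0,0.0005],0]]' 1 100; python3 go.py 565 69 135; python3 -m jog '[[[0.001,0,0.0003],0],[[0.002,0,0.0006],0],[[0.003,0,0.001],0],[[0.003,0,0.001],0],[[0.003,0,0.001],0]]';python3 go.py 565 69 135; python3 wr.py w4; python3 fit.py w4
```

```text
time_s: 6.25
eef_pos: [561.1, 159.6, 127.3]
ee_rot: [[-0.017, 1.0, -0.003], [1.0, 0.017, -0.009], [-0.009, -0.003, -1.0]]
wrist_force: [-8.5, -12.6, 10.1]
finger_gap: 27.7
t 6.25 shift [-0.0907  0.0023 -0.0069] turn 0 pos [561.1 159.6 127.3] th 1.588 F [ -8.5 -12.6  10.1] M [-2.69  1.41 -0.08] gap 27.7 q [ 0.15  0.48 -0.25  0.84 -0.01  1.71]
time_s: 6.75
eef_pos: [561.2, 160.7, 126.7]
ee_rot: [[-0.016, 1.0, -0.002], [1.0, 0.016, -0.013], [-0.013, -0.003, -1.0]]
wrist_force: [-8.3, -16.0, 12.4]
finger_gap: 28.4
t 6.75 shift [-0.0919  0.0023 -0.0071] turn 0 pos [561.2 160.7 126.7] th 1.587 F [ -8.3 -16.   12.4] M [-3.67  1.58 -0.04] gap 28.4 q [ 0.16  0.49 -0.25  0.84 -0.01  1.71]
red 6319 [562.98942686 155.78432532 148.06601729] [549.47946204 142.95689475 137.36805045] [576.52955093 161.16441001 150.73507426] ((562.7315063476562, 151.46359252929688), (29.01423454284668, 21.182628631591797), 1.7362315654754639)
w4 handle x 562.9 y,z [149.98 139.05] rms 0.55
```

```bash
python3 -m jog '[[[-0.0035,0,-0.0014],0],[[-0.007,0,-0.0028],0],[[-0.0105,0,-0.0042],0],[[-0.014,0,-0.0056],0],[[-0.0175,0,-0.007],0]]'; python3 go.py 565 69 135; python3 -m jog '[[[-0.0025,0,-0.0007],0],[[-0.005,0,-0.0014],0],[[-0.0075,0,-0.0021],0],[[-0.010,0,-0.0027],0],[[-0.0126,0,-0.0032],0]]'; python3 go.py 565 69 135;  python3 -m jog '[[[-0.0025,0,-0.0005],0],[[-0.005,0,-0.0009],0],[[-0.0075,0,-0.0013],0],[[-0.010,0,-0.0016],0],[[-0.0128,0,-0.0019],0]]';python3 go.py 565 69 135; python3 wr.py w5; python3 fit.py w5
```

```text
time_s: 7.3
eef_pos: [561.3, 148.2, 132.0]
ee_rot: [[-0.018, 1.0, -0.004], [1.0, 0.018, -0.001], [-0.001, -0.004, -1.0]]
wrist_force: [-3.7, -2.0, -5.4]
finger_gap: 28.5
t 7.3 shift [-0.0792  0.0022 -0.003 ] turn 0 pos [561.3 148.2 132. ] th 1.5892 F [-3.7 -2.  -5.4] M [ 0.3   0.48 -0.11] gap 28.5 q [ 0.13  0.47 -0.26  0.84 -0.    1.68]
time_s: 7.8
eef_pos: [561.6, 137.6, 135.7]
ee_rot: [[-0.021, 1.0, -0.003], [1.0, 0.021, 0.003], [0.003, -0.003, -1.0]]
wrist_force: [-6.7, 1.1, 3.1]
finger_gap: 27.9
t 7.8 shift [-0.0687  0.002   0.0005] turn 0 pos [561.6 137.6 135.7] th 1.5914 F [-6.7  1.1  3.1] M [0.9  1.62 0.4 ] gap 27.9 q [ 0.11  0.47 -0.26  0.85  0.    1.66]
time_s: 8.3
eef_pos: [562.2, 124.8, 138.5]
ee_rot: [[-0.017, 1.0, -0.002], [1.0, 0.017, 0.003], [0.003, -0.002, -1.0]]
wrist_force: [-10.0, 2.4, 8.1]
finger_gap: 28.2
t 8.3 shift [-0.0559  0.0019  0.0034] turn 0 pos [562.2 124.8 138.5] th 1.5882 F [-10.    2.4   8.1] M [ 1.19  1.64 -1.41] gap 28.2 q [ 0.09  0.46 -0.27  0.85  0.    1.64]
red 6001 [563.91653553 122.64036938 157.3734718 ] [550.50663792 111.15186611 146.50815874] [577.4366233  128.24805848 159.87213704] ((563.8284912109375, 117.91360473632812), (28.464975357055664, 22.67068099975586), 0.7426944971084595)
w5 handle x 563.9 y,z [117.09 148.18] rms 0.57
```

```bash
python3 -m jog '[[[-0.0025,0,-0.001],0],[[-0.005,0,-0.0015],0],[[-0.0075,0,-0.002],0],[[-0.010,0,-0.002],0],[[-0.013,0,-0.002],0]]'; python3 go.py 565 69 135; python3 -m jog '[[[-0.0025,0.0004,0],0],[[-0.005,0.0008,0.0002],0],[[-0.0075,0.001,0.0003],0],[[-0.010,0.001,0.0005],0],[[-0.013,0.001,0.0007],0]]'; python3 go.py 565 69 135;  python3 -m jog '[[[-0.0025,0.0004,0.0003],0],[[-0.005,0.0006,0.0007],0],[[-0.0075,0.0008,0.0011],0],[[-0.010,0.001,0.0015],0],[[-0.0128,0.001,0.0019],0]]';python3 go.py 565 69 135; python3 wr.py w6; python3 fit.py w6
```

```text
time_s: 8.85
eef_pos: [562.5, 110.4, 140.2]
ee_rot: [[-0.015, 1.0, -0.002], [1.0, 0.015, -0.0], [-0.0, -0.002, -1.0]]
wrist_force: [-7.8, -0.2, 7.0]
finger_gap: 27.9
t 8.85 shift [-0.0414  0.0019  0.0052] turn 0 pos [562.5 110.4 140.2] th 1.5861 F [-7.8 -0.2  7. ] M [ 0.51  1.65 -1.8 ] gap 27.9 q [ 0.07  0.45 -0.27  0.85 -0.    1.62]
time_s: 9.35
eef_pos: [562.8, 100.3, 140.5]
ee_rot: [[-0.018, 1.0, -0.003], [1.0, 0.018, 0.007], [0.007, -0.003, -1.0]]
wrist_force: [-13.5, 8.8, 14.5]
finger_gap: 28.0
t 9.35 shift [-0.0314  0.0016  0.0052] turn 0 pos [562.8 100.3 140.5] th 1.5889 F [-13.5   8.8  14.5] M [ 2.17  2.67 -0.56] gap 28.0 q [ 0.04  0.45 -0.27  0.85  0.01  1.6 ]
time_s: 9.85
eef_pos: [563.3, 87.5, 139.6]
ee_rot: [[-0.02, 1.0, -0.004], [1.0, 0.02, 0.006], [0.007, -0.004, -1.0]]
wrist_force: [-17.8, 5.4, 25.2]
finger_gap: 28.0
t 9.85 shift [-0.0186  0.0014  0.0045] turn 0 pos [563.3  87.5 139.6] th 1.5908 F [-17.8   5.4  25.2] M [ 2.42  3.87 -0.4 ] gap 28.0 q [ 0.02  0.45 -0.28  0.85  0.01  1.57]
red 6287 [564.81710102  95.29530502 158.33390604] [551.15243683  83.11755422 148.69497156] [578.40230443 101.42520396 160.8142658 ] ((564.414794921875, 90.41260528564453), (23.5347843170166, 29.90380096435547), 89.5434341430664)
w6 handle x 564.8 y,z [ 90.4  149.13] rms 0.55
```

```bash
python3 -m jog '[[[0,-0.001,-0.001],0],[[0,-0.002,-0.002],0],[[0,-0.002,-0.003],0],[[-0.001,-0.002,-0.003],0],[[-0.002,-0.002,-0.003],0]]' 1 45; python3 go.py 565 69 135; python3 -m jog '[[[-0.0025,0,0.0004],0],[[-0.005,0,0.0008],0],[[-0.0075,0,0.0013],0],[[-0.010,0,0.0018],0],[[-0.0125,0,0.0024],0]]'; python3 go.py 565 69 135; python3 wr.py w7; python3 fit.py w7
```

```text
time_s: 10.4
eef_pos: [563.0, 85.4, 139.5]
ee_rot: [[-0.022, 1.0, -0.003], [1.0, 0.022, 0.006], [0.006, -0.002, -1.0]]
wrist_force: [-4.6, 4.9, -2.3]
finger_gap: 28.1
t 10.4 shift [-0.0165  0.0016  0.0044] turn 0 pos [563.   85.4 139.5] th 1.593 F [-4.6  4.9 -2.3] M [1.96 0.85 0.39] gap 28.1 q [ 0.02  0.45 -0.28  0.84  0.01  1.57]
time_s: 10.9
eef_pos: [563.4, 72.1, 137.6]
ee_rot: [[-0.018, 1.0, -0.002], [1.0, 0.018, 0.004], [0.004, -0.002, -1.0]]
wrist_force: [-4.9, 5.5, 2.9]
finger_gap: 28.3
t 10.9 shift [-0.0032  0.0015  0.0026] turn 0 pos [563.4  72.1 137.6] th 1.5886 F [-4.9  5.5  2.9] M [ 1.2   1.25 -0.73] gap 28.3 q [-0.    0.45 -0.29  0.84  0.    1.55]
red 6471 [564.9626692   82.46569786 156.9428154 ] [551.17803649  69.79693138 147.36166138] [578.68914962  88.65464145 159.41311522] ((564.7346801757812, 78.131591796875), (23.81745147705078, 30.51658058166504), 86.13017272949219)
w7 handle x 564.9 y,z [ 77.62 147.65] rms 0.55
```

```bash
python3 -m jog '[[[-0.0025,0,0.0005],0],[[-0.005,0,0.001],0],[[-0.0075,0,0.0015],0],[[-0.010,0,0.002],0],[[-0.012,0,0.0024],0]]'; python3 -m jog '[[[-0.001,0,0],0],[[-0.002,0,0],0],[[-0.003,0,0],0],[[-0.003,0,0],0],[[-0.003,0,0],0]]'; python3 go.py 565 69 135; python3 wr.py w8; python3 fit.py w8
```

```text
time_s: 11.45
eef_pos: [563.7, 59.8, 134.8]
ee_rot: [[-0.017, 1.0, -0.002], [1.0, 0.017, 0.004], [0.004, -0.002, -1.0]]
wrist_force: [-4.0, 5.0, -1.6]
finger_gap: 28.3
time_s: 11.95
eef_pos: [563.8, 57.5, 134.3]
ee_rot: [[-0.025, 1.0, -0.002], [1.0, 0.025, 0.004], [0.004, -0.002, -1.0]]
wrist_force: [-3.6, 3.9, -5.1]
finger_gap: 28.0
t 11.95 shift [ 0.0114  0.0015 -0.0007] turn 0 pos [563.8  57.5 134.3] th 1.5961 F [-3.6  3.9 -5.1] M [1.25 0.39 1.49] gap 28.0 q [-0.03  0.45 -0.3   0.83  0.    1.51]
red 6726 [565.16975618  71.8399697  154.81579142] [551.25563767  59.26623419 145.63724642] [579.03901646  78.27700242 157.21168301] ((565.8419799804688, 68.00142669677734), (23.599668502807617, 32.26881790161133), 85.4355697631836)
w8 handle x 565.1 y,z [ 67.26 145.47] rms 0.55
```

```bash
python3 -m jog '[[[-0.0005,0,0],0],[[-0.001,0,0.0003],0],[[-0.0015,0,0.0003],0],[[-0.0015,0,0.0003],0],[[-0.0015,0,0.0003],0]]' 1 20;  python3 wr.py w9; python3 fit.py w9; python3 -m jog '[[[0,0,0],0],[[0,0,0],0],[[0,0,0],0],[[0,0,0],0],[[0,0,0],0]]' -0.2 20; python3 -m jog '[[[0,0,0],0],[[0,0,0],0],[[0,0,0],0],[[0,0,0],0],[[0,0,0],0]]' -1 20; python3 wr.py w10; python3 fit.py w10;python3 go.py 568 -103.5 230 -3.12
```

```text
time_s: 12.5
eef_pos: [563.8, 56.9, 134.1]
ee_rot: [[-0.026, 1.0, -0.002], [1.0, 0.026, 0.006], [0.006, -0.002, -1.0]]
wrist_force: [-3.2, 5.9, -5.0]
finger_gap: 28.2
red 6728 [565.17727423  71.21827281 154.67623555] [551.30053959  58.66603675 145.5592906 ] [579.05044724  77.69434692 157.09673829] ((565.7049560546875, 67.65119934082031), (23.107803344726562, 31.855337142944336), 85.51393127441406)
w9 handle x 565.1 y,z [ 66.66 145.32] rms 0.55
time_s: 13.05
eef_pos: [565.5, 53.6, 135.1]
ee_rot: [[-0.019, 1.0, 0.001], [1.0, 0.019, -0.0], [-0.0, 0.001, -1.0]]
wrist_force: [0.1, 0.3, -0.4]
finger_gap: 51.5
time_s: 13.55
eef_pos: [565.0, 53.9, 134.7]
ee_rot: [[-0.019, 1.0, -0.0], [1.0, 0.019, 0.0], [0.0, -0.0, -1.0]]
wrist_force: [0.3, -0.1, 1.0]
finger_gap: 85.3
red 6785 [565.10803751  71.19003653 154.79039158] [551.10477709  58.79151827 145.8339286 ] [579.03016346  77.84380463 157.09543246] ((565.1158447265625, 67.88688659667969), (29.765220642089844, 21.2495174407959), 0.6132225394248962)
w10 handle x 565.2 y,z [ 66.85 145.38] rms 0.54
t 13.6 shift [-1.574e-01 -1.000e-04 -9.530e-02] turn -90.14 pos [565.   53.8 134.7] th 1.59 F [ 0.4  0.1 -0.2] M [ 0.03  0.01 -0.01] gap 85.6 q [-0.04  0.45 -0.3   0.83 -0.    1.52]
```

View pics/w10.png

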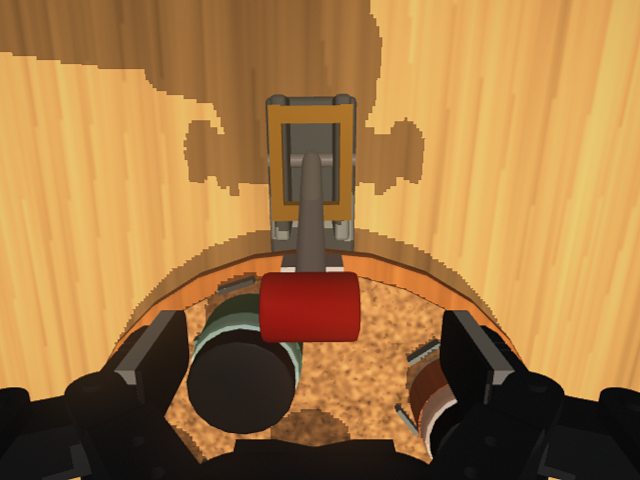

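```bash
python3 -m jog '[[[0,0,-0.02],0],[[0,0,-0.045],0],[[0,0,-0.07],0],[[-0.01,0,-0.09],-3],[[-0.03,0,-0.095],-9]]'; python3 go.py 568.5 -103.5 230 -3.122; python3 -m jog '[[[-0.02,-0.003,0],-8],[[-0.04,-0.006,0],-16],[[-0.06,-0.009,0],-24],[[-0.08,-0.012,0],-32],[[-0.1,-0.015,0],-40]]'; python3 go.py 568.5 -103.5 230 -3.122
```

```text
time_s: 14.1
eef_pos: [567.0, 24.5, 232.4]
ee_rot: [[-0.181, 0.983, 0.004], [0.983, 0.181, 0.0], [-0.001, 0.004, -1.0]]
wrist_force: [-0.4, 0.3, -0.5]
finger_gap: 85.4
t 14.1 shift [-0.1261 -0.0217  0.0024] turn -80.69 pos [567.   24.5 232.4] th 1.7528 F [-0.4  0.3 -0.5] M [-0.02 -0.07  0.03] gap 85.4 q [-0.09  0.36 -0.16  1.04  0.    1.3 ]
time_s: 14.6
eef_pos: [568.3, -78.0, 229.7]
ee_rot: [[-0.771, 0.637, -0.0], [0.637, 0.771, 0.0], [0.0, -0.0, -1.0]]
wrist_force: [0.2, 0.5, -0.1]
finger_gap: 84.9
t 14.6 shift [-0.0164 -0.0195 -0.0003] turn -40.69 pos [568.3 -78.  229.7] th 2.4511 F [ 0.2  0.5 -0.1] M [-0.03 -0.02  0.  ] gap 84.9 q [-0.27  0.38 -0.14  1.05  0.    0.43]
```

```bash
python3 -m jog '[[[-0.004,-0.004,0],-8.1],[[-0.008,-0.009,0],-16.2],[[-0.012,-0.014,0],-24.4],[[-0.016,-0.019,0],-32.5],[[-0.0164,-0.0195,0],-40.7]]'; python3 -m jog '[[[0,0,0],0],[[0,0,0],0]]'; python3 wr.py w11; python3 go.py 568.5 -103.5 150 -3.122
python3 - <<'E'
from h import *
z=np.load("w11.npz");p=z["p"];W=z["W"];V=p.max(2)
m=(z["d"]>0)&(W[...,2]>159)&(W[...,2]<171)&(np.hypot(W[...,0]-568,W[...,1]+103)<60)
k,l,st,c=cv2.connectedComponentsWithStats(m.astype(np.uint8))
for i in np.argsort(-st[1:,4])[:3]+1:
    q=W[l==i];print(st[i],q.mean(0),cv2.minAreaRect(q[:,:2].astype(np.float32)))
E
```

```text
time_s: 15.1
eef_pos: [568.4, -103.4, 229.6]
ee_rot: [[-1.0, -0.019, -0.0], [-0.019, 1.0, -0.0], [0.0, -0.0, -1.0]]
wrist_force: [0.3, -0.6, -0.7]
finger_gap: 85.3
time_s: 15.3
eef_pos: [568.4, -102.7, 229.7]
ee_rot: [[-1.0, -0.011, -0.0], [-0.011, 1.0, 0.0], [0.0, 0.0, -1.0]]
wrist_force: [-0.1, 0.6, 0.9]
finger_gap: 85.4
red 1886 [564.76074465  58.33059712 151.90834765] [550.33942455  55.35092115 141.60858794] [579.05609844  65.34099417 156.64904299] ((565.1527709960938, 61.84265899658203), (14.909318923950195, 30.647716522216797), 88.33470153808594)
t 15.35 shift [-0.0001 -0.001   0.0796] turn -0.45 pos [ 568.4 -102.6  229.6] th -3.1299 F [-0.2 -0.4  0.3] M [0.05 0.01 0.  ] gap 85.6 q [-0.31  0.38 -0.13  1.05  0.   -0.32]
[ 291  210   34  101 3182] [ 567.96593635 -105.96991725  165.47577766] ((569.6002197265625, -106.00164794921875), (51.89745330810547, 16.046977996826172), 1.4360876083374023)
```

View pics/w11.png

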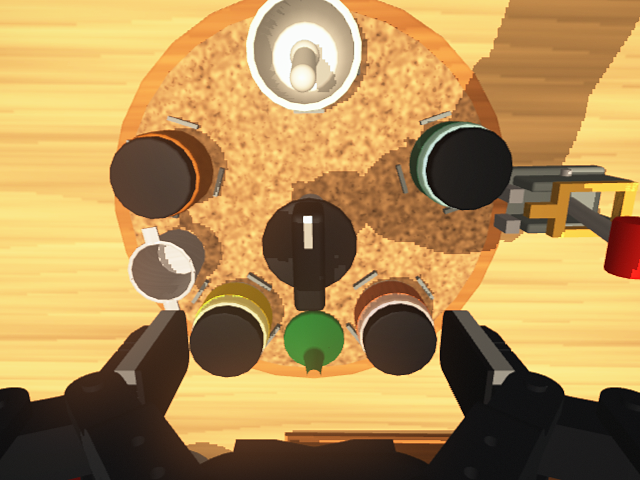

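```bash
python3 -m jog '[[[0,-0.001,0.02],-0.5],[[0,-0.002,0.04],-0.5],[[0,-0.002,0.06],-0.5],[[0,-0.002,0.075],-0.5],[[0,-0.002,0.0815],-0.5]]'; python3 -m jog '[[[0,0,0],0],[[0,0,0],0],[[0,0,0],0],[[0,0,0],0]]' 0.4; python3 wr.py w12
python3 - <<'E'
from h import *
z=np.load("w12.npz");W=z["W"]
m=(z["d"]>0)&(W[...,2]>161)&(W[...,2]<170)&(np.hypot(W[...,0]-568,W[...,1]+103)<60)
k,l,st,c=cv2.connectedComponentsWithStats(m.astype(np.uint8))
for i in np.argsort(-st[1:,4])[:3]+1:
    q=W[l==i];print(st[i],q.mean(0),cv2.minAreaRect(q[:,:2].astype(np.float32)))
E
python3 go.py 568.5 -103.5 148 -3.122
```

```text
time_s: 15.85
eef_pos: [567.6, -104.2, 146.6]
ee_rot: [[-1.0, -0.022, -0.002], [-0.022, 1.0, 0.001], [0.002, 0.001, -1.0]]
wrist_force: [-0.3, -0.2, 0.4]
finger_gap: 86.0
time_s: 16.25
eef_pos: [569.1, -104.8, 149.1]
ee_rot: [[-1.0, -0.023, 0.002], [-0.023, 1.0, -0.0], [-0.002, -0.0, -1.0]]
wrist_force: [-0.4, -1.0, -0.7]
finger_gap: 28.4
[ 285  266   53  151 7410] [ 567.07409623 -105.99164169  165.51981978] ((569.5608520507812, -105.967041015625), (52.345115661621094, 16.03790855407715), 1.4959584474563599)
[221 313  50  78 775] [ 564.58223649 -124.62032332  165.57369539] ((570.8577880859375, -126.20716094970703), (22.564451217651367, 13.779934883117676), 1.3294745683670044)
[357 314  50  77 773] [563.79135976 -86.49444552 165.72712493] ((570.1536254882812, -84.57719421386719), (22.931163787841797, 13.894455909729004), 0.6102439165115356)
t 16.3 shift [0.0004 0.0013 0.0009] turn 0.17 pos [ 569.  -104.8  148.9] th -3.119 F [-0.3  0.5 -0.2] M [ 0.04  0.01 -0.01] gap 25.7 q [-0.31  0.45 -0.25  0.87  0.   -0.33]
```

View pics/w12.png

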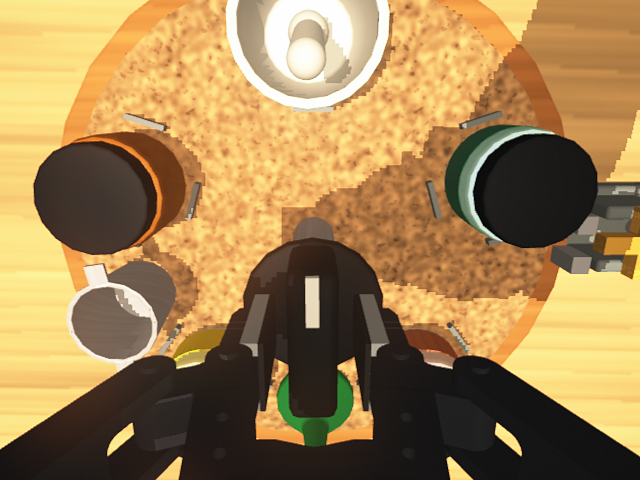

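```bash
python3 -m jog '[[[0,-0.0006,0],0],[[0,-0.0006,0],0],[[0,-0.0006,0],0],[[0,-0.0006,0],0],[[0,-0.0006,0],0]]' 1 70; python3 go.py 568.1 -105.4 148 -3.122
```

```text
time_s: 16.8
eef_pos: [568.8, -105.4, 148.9]
ee_rot: [[-1.0, -0.023, 0.001], [-0.023, 1.0, -0.0], [-0.001, -0.0, -1.0]]
wrist_force: [-1.6, 0.5, 5.6]
finger_gap: 14.9
t 16.8 shift [0.0007 0.     0.0009] turn 0.17 pos [ 568.8 -105.4  148.9] th -3.119 F [-1.6  0.5  5.6] M [ 0.15  0.28 -0.07] gap 14.9 q [-0.31  0.45 -0.25  0.87  0.   -0.33]
```

```bash
python3 -m jog '[[[0,0,0],0.2],[[0,0,0],0.6],[[0,0,0],1.2],[[0,0,0],2.0],[[0,0,0],3.0]]' ; python3 -m jog '[[[0,0,0],1.2],[[0,0,0],2.4],[[0,0,0],3.6],[[0,0,0],4.8],[[0,0,0],6]]' ; python3 go.py 568.1 -105.4 148 -3.119
```

```text
time_s: 17.3
eef_pos: [568.8, -105.4, 148.9]
ee_rot: [[-1.0, 0.03, 0.001], [0.03, 1.0, -0.0], [-0.001, -0.0, -1.0]]
wrist_force: [-1.4, 0.3, 4.6]
finger_gap: 14.5
time_s: 17.8
eef_pos: [568.8, -105.5, 148.9]
ee_rot: [[-0.991, 0.134, 0.001], [0.134, 0.991, -0.001], [-0.001, -0.0, -1.0]]
wrist_force: [-2.5, 0.8, 5.1]
finger_gap: 14.7
t 17.8 shift [ 0.0007 -0.      0.0009] turn -9.02 pos [ 568.8 -105.5  148.9] th 3.0068 F [-2.5  0.8  5.1] M [0.01 0.28 0.13] gap 14.7 q [-0.31  0.45 -0.25  0.87 -0.   -0.18]
```

```bash
python3 -m jog '[[[0,0,0],1.2],[[0,0,0],2.4],[[0,0,0],3.6],[[0,0,0],4.8],[[0,0,0],6]]'; python3 go.py 568.1 -105.4 148 -3.119; python3 -m jog '[[[0,0,0],1.2],[[0,0,0],2.4],[[0,0,0],3.6],[[0,0,0],4.8],[[0,0,0],6]]' ; python3 -m jog '[[[0,0,0],1.1],[[0,0,0],2.0],[[0,0,0],2.6],[[0,0,0],2.9],[[0,0,0],3]]'; python3 go.py 568.1 -105.4 148 -3.119; python3 wr.py w13
```

```text
time_s: 18.3
eef_pos: [568.8, -105.5, 148.9]
ee_rot: [[-0.971, 0.238, 0.001], [0.238, 0.971, -0.001], [-0.001, -0.0, -1.0]]
wrist_force: [-1.2, 0.4, 5.2]
finger_gap: 15.0
t 18.3 shift [ 0.0007 -0.0001  0.0009] turn -15.06 pos [ 568.8 -105.5  148.9] th 2.9014 F [-1.2  0.4  5.2] M [-0.    0.29 -0.09] gap 15.0 q [-0.31  0.45 -0.25  0.87 -0.   -0.07]
time_s: 18.8
eef_pos: [568.8, -105.6, 148.9]
ee_rot: [[-0.941, 0.338, 0.001], [0.338, 0.941, -0.001], [-0.001, -0.0, -1.0]]
wrist_force: [-1.2, -0.6, 5.2]
finger_gap: 15.0
time_s: 19.3
eef_pos: [568.8, -105.6, 148.9]
ee_rot: [[-0.922, 0.386, 0.001], [0.386, 0.922, -0.001], [-0.001, -0.0, -1.0]]
wrist_force: [-1.4, -0.1, 5.6]
finger_gap: 14.4
t 19.3 shift [ 0.0007 -0.0001  0.0009] turn -24.0 pos [ 568.8 -105.6  148.9] th 2.7453 F [-1.4 -0.1  5.6] M [-0.    0.35  0.01] gap 14.4 q [-0.31  0.45 -0.25  0.87 -0.    0.09]
```

View pics/w13.png

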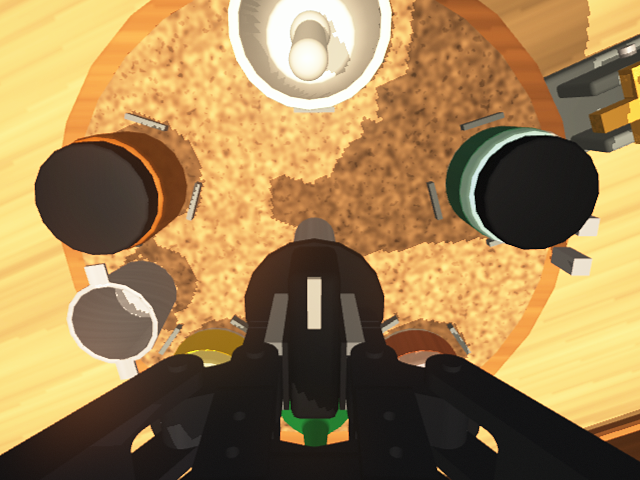

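```bash
python3 -m jog '[[[0,0,0],0.2],[[0,0,0],0.6],[[0,0,0],1.2],[[0,0,0],2.0],[[0,0,0],3.0]]' >/dev/null; python3 -m jog '[[[0,0,0],1.2],[[0,0,0],2.4],[[0,0,0],3.6],[[0,0,0],4.8],[[0,0,0],6]]'>/dev/null ; python3 -m jog '[[[0,0,0],1.2],[[0,0,0],2.4],[[0,0,0],3.6],[[0,0,0],4.8],[[0,0,0],6]]' >/dev/null; python3 -m jog '[[[0,0,0],1.2],[[0,0,0],2.4],[[0,0,0],3.6],[[0,0,0],4.8],[[0,0,0],6]]'>/dev/null; python3 -m jog '[[[0,0,0],1.1],[[0,0,0],2.0],[[0,0,0],2.6],[[0,0,0],2.9],[[0,0,0],3]]'>/dev/null; python3 go.py 568.1 -105.4 148 -3.119
```

```text
t 21.85 shift [ 0.0006 -0.0002  0.0009] turn -48.01 pos [ 568.6 -105.7  148.9] th 2.3262 F [-1.7 -0.3  5.7] M [-0.05  0.34  0.05] gap 14.7 q [-0.31  0.45 -0.25  0.87 -0.    0.5 ]
```

```bash
python3 -m jog '[[[0,0,0],0.2],[[0,0,0],0.6],[[0,0,0],1.2],[[0,0,0],2.0],[[0,0,0],3.0]]' >/dev/null; python3 -m jog '[[[0,0,0],1.2],[[0,0,0],2.4],[[0,0,0],3.6],[[0,0,0],4.8],[[0,0,0],6]]'>/dev/null ; python3 -m jog '[[[0,0,0],1.2],[[0,0,0],2.4],[[0,0,0],3.6],[[0,0,0],4.8],[[0,0,0],6]]' >/dev/null; python3 -m jog '[[[0,0,0],1.2],[[0,0,0],2.4],[[0,0,0],3.6],[[0,0,0],4.8],[[0,0,0],6]]'>/dev/null; python3 -m jog '[[[0,0,0],1.1],[[0,0,0],2.0],[[0,0,0],2.6],[[0,0,0],2.9],[[0,0,0],3]]'>/dev/null; python3 -m jog '[[[0,0,0],0],[[0,0,0],0],[[0,0,0],0]]' >/dev/null;python3 go.py 568.1 -105.4 148 -3.119; python3 wr.py w14
python3 - <<'E'
from h import *
z=np.load("w14.npz");W=z["W"]
m=(z["d"]>0)&(W[...,2]>161)&(W[...,2]<170)&(np.hypot(W[...,0]-568,W[...,1]+103)<60)
k,l,st,c=cv2.connectedComponentsWithStats(m.astype(np.uint8))
for i in np.argsort(-st[1:,4])[:3]+1:
    q=W[l==i];print(st[i],q.mean(0),cv2.minAreaRect(q[:,:2].astype(np.float32)))
a=cv2.imread("pics/w14.png")
for n in("top","scene"):
    p,d=manip.read_camera(n);cv2.imwrite(f"pics/{n}1.png",p[:,:,::-1]);np.savez(n+"1.npz",p=p,d=d)
b=cv2.imread("pics/top1.png")[140:400,230:510];b=cv2.resize(b,(400,371))
a=cv2.resize(a,(400,300));c=cv2.imread("pics/scene1.png")[120:420,100:420];c=cv2.resize(c,(400,375))
o=np.zeros((600,800,3),np.uint8);o[:300,:400]=a;o[:371,400:]=b;o[300:600,:400]=cv2.resize(c,(400,300));cv2.imwrite("pics/all1.png",o)
E
```

```text
t 24.65 shift [ 0.0005 -0.0002  0.0009] turn -72.01 pos [ 568.5 -105.8  148.9] th 1.9073 F [-2.9 -0.6  6.5] M [-0.1   0.46  0.02] gap 14.7 q [-0.31  0.45 -0.25  0.87 -0.    0.92]
[ 243  267  142  152 8488] [ 568.62890774 -102.1295243   165.54122867] ((569.7218627929688, -105.26852416992188), (47.906394958496094, 41.14896774291992), 72.17658233642578)
[250 325   1   1   1] [ 548.67783883 -105.86328994  161.05200769] ((548.6778564453125, -105.86328887939453), (0.0, 0.0), 0.0)
[375 324   1   1   1] [585.884313   -92.52041702 161.04193746] ((585.8843383789062, -92.52041625976562), (0.0, 0.0), 0.0)
```

View pics/all1.png

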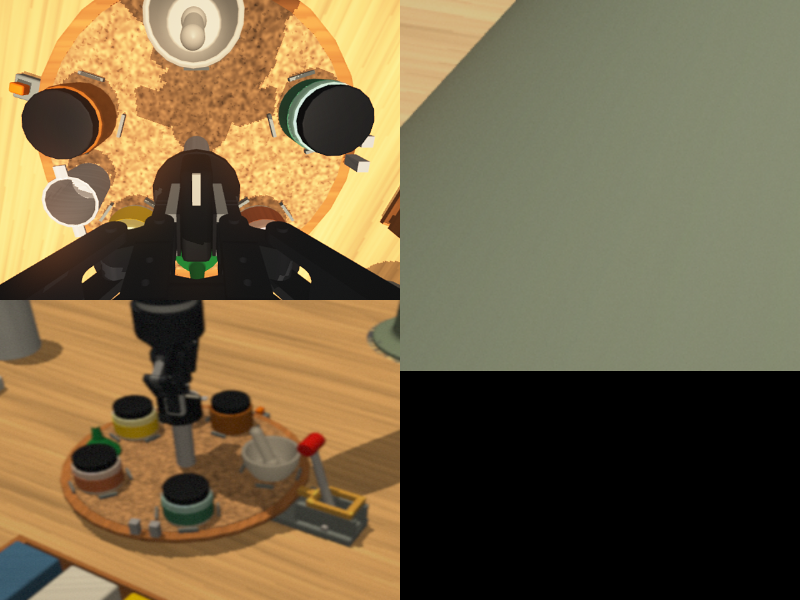

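Run:
```python
from h import *
from go import go
for n in("w12","w14"):
    z=np.load(n+".npz");W=z["W"];u=np.mgrid[:480,:640][1]
    for nm,s in(("amber",u<240),("green",u>400)):
        m=(z["d"]>0)&(abs(W[...,2]-92)<3)&s&(z["p"].max(2)<80)
        k,l,st,c=cv2.connectedComponentsWithStats(m.astype(np.uint8));i=1+np.argmax(st[1:,4])
        q=W[l==i];(cx,cy),r=cv2.minEnclosingCircle(q[:,:2].astype(np.float32))
        print(n,nm,round(cx,1),round(cy,1),"r",round(r,1),"z",q[:,2].mean().round(1),"ang from axis",np.degrees(np.arctan2(cy+105.4,cx-568.1)).round(1),"R",np.hypot(cy+105.4,cx-568.1).round(1))
go(568.1,-105.4,148,-3.119)
manip.hand_in()
```

```text
w12 amber 539.9 -207.7 r 26.3 z 91.6 ang from axis -105.4 R 106.1
w12 green 532.2 -4.1 r 26.6 z 91.8 ang from axis 109.5 R 107.5
w14 amber 463.8 -108.0 r 26.4 z 91.6 ang from axis -178.6 R 104.3
w14 green 655.3 -38.8 r 26.9 z 91.7 ang from axis 37.3 R 109.7
t 24.8 shift [ 0.0006 -0.0002  0.0009] turn -72.02 pos [ 568.5 -105.9  148.9] th 1.9073 F [-2.4 -0.8  6.5] M [-0.11  0.51  0.04] gap 14.8 q [-0.31  0.45 -0.25  0.87 -0.    0.92]
the job is handed in; nothing more can be done
```

The job is handed in after 24.8 s. The amber jar is at the orange pointer and the gripper is still closed on the knob at the third stop.

**Lever:** I pulled it out to its end stop: the handle travelled 83.4 mm against 83.0 mm expected, and the pull rose to 16 N there. I then eased it home in the grip and let go only there. The handle came to rest within about 0.2 mm of where it started. The camera showed the yellow bolt frame slid outwards.

**Lever difficulties:**
- At 40 N of grip the handle slipped about 8 mm in the pads and stopped just short of the end, so I finished the pull at 100 N.
- At that grip the return built up to about 25 N vertically on the wrist. I dropped the grip to 45 N for the last part.

**Knob:** I turned it smoothly clockwise by 72.0°, ramping to a halt at each of the three stops. At the third stop the gripper was closed on the bar with 70 N, and the moment about the axis was only about 0.04 N m.

**Last checks:** The amber jar's direction from the axis was -178.6°, against about -179° for the pointer. The pictures show every item upright. By measurement the amber jar moved 73.2° and the green jar 72.2°, about 72° within camera error and the jars' play. I did not measure the other items, and the top camera was blocked by the arm at the end. I had no direct reading of the bolt, but the tray turned freely.

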